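# Pin the clamp bar of a pressure vessel

## Robot

A 6-joint arm with a two-finger parallel gripper is mounted at the origin on the work surface. World frame = base frame: x ahead of the robot, y to its left, z up, the work surface at z = 0. Lengths are in m, angles in rad, forces in N, time in s.
With the tool pointing down it reaches from about 0.275 to 0.825 m from the base axis. Payload 5.2 kg.
Tool frame: the origin (TCP) lies on the centre line of the jaws, within the pads' length; the fingertips stand 8 mm ahead of it and the grasp point (between the pads) lies 11 mm behind it; z points along the fingers, y is the line along which they close (so a half turn about z gives the same grasp; the last joint's range is limited). The gripper opens to 93 mm and grips with 3 to 60 N. Pads are 15 mm wide; open, the fingers measure 128 mm over their backs; the gripper's body (75 mm by 188 mm) begins 65 mm behind the grasp point.
Start: joints at [0.956, 0.259, 1.535, -0, 1.348, -0.203], TCP at [0.22, 0.504, 0.227] pointing down, gripper open.
Joint ranges: [-3.14, 3.14], [-0.91, 2.08], [0.19, 2.58], [-1.22, 4.36], [0.22, 2.71], [-3.12, 3.12]. Speed limits (rad/s): [2.57, 2.57, 3.14, 3.14, 3.14, 3.14].

## Interface

Orientations are given as a unit quaternion [x, y, z, w].
In Python, from cell import * gives the robot as it stands.
- The arm moves only by the tool servo_tool, never from a script. Its argument "moves" is text: rows parted by semicolons, each of 5 numbers parted by spaces: the closure, from 0 (fully open) to 1 (shut), then the shift along the tool's x, y, z scaled (see below), then the turn about the tool's z scaled (see below). In form: claw tx ty tz twist; .... A call has 1 to 5 rows; each row shifts and turns the commanded pose from where the row before left it, along the tool's axes as they then stand; what a row does not reach is not made up. The controller multiplies each number of a shift by 50 mm and each number of a turn by 6 degrees. A row lasts 1/10 s, in which the tool goes at most 50 mm and 8.59 degrees, less where a joint would pass 70% of its speed; a pose out of reach is approached as far as the arm can. A call with a number of a shift or a turn outside -1 to 1 is refused whole. A call with a gripper value outside its range is refused whole. The fingers move at their own pace and stop on an object; "newtons" is the grip in N (left out, the last holds). Time passes only in rows, so rows that do not move let the fingers close. It gives the time, the measured TCP pose, the force, the opening and the grip force at its end, in the units of the state.
- sense(): the state, without advancing time (a new reading comes with each control period).
- get_image(name): name is "scene" or "top" or "wrist"; returns a dict with "image" (384x512x3 uint8, red, green, blue), "fx", "fy", "cx", "cy" (pixels), "rvec" (rotation vector, rad) and "tvec" (3), from world to camera coordinates, as OpenCV has them. Camera axes: x right, y down, z forward; pixel columns grow to the right and rows downward; lengths in m; the calibration is good to about 2 mm. A picture is of the moment at which its call begins. There is no depth.
- close_job(): hands the job in; it is judged then, once.
The state is a dict: "time": time; "joint_positions": joint angles; "qvel": joint speeds; "tau": joint torques, N m; "eef_pos": TCP position; "orientation": TCP orientation; "wrist_force": force on the tool from outside, world axes, zero at the start; "ft_torque": the same for the moment, N m; "grip_width": opening from 0.0 (shut) to 1.0 (fully open); "grip_force": force on a finger pad.
Only numpy, scipy, OpenCV 4.12 (cv2) and the standard library are available. Lean on these libraries where they do the work, as an engineer would, in place of code of your own. Each camera call takes 0.05 s, during which the arm holds its last target. There are 200 camera calls.

## Task

Close the steel vessel: swing its clamp bar all the way into the clevis until the eye bottoms, then take the clevis pin (the one with the tall straight barrel grip) from the drilled block and press it down through both ears and the bar's eye until its collar sits on the upper ear. Work by feel and do not force anything (no more than about 20 N on the bar, 35 N on the pin), leave the bar pinned and the pin upright, and leave the other things where they are.

Things in the scene. Friction and masses are not known exactly. Their poses are not given: they have to be found in the camera images.
- vessel: Stainless pressure vessel fixed on the bench, 184 mm across its flange, lid top 173 mm above the bench, low ports and nuts on it up to 181 mm. Origin: centre of its underside. Axes: z up; the closed clamp bar lies along its y axis over the lid, from the pivot pillar at (0, 105) mm to the clevis at about (0, -105) mm.
- clevis_nominal (a point): NOMINAL centre of the clevis pin hole at the upper ear's top, 212 mm above the bench; vessel's axes. The real clevis is bolted through slots and sits up to 14 mm either way along x; that offset is NOT measured. Two level ears, 31 (x) by 34 (y) mm, hole 14 mm: upper 204-212 mm, lower 180-190 mm above the bench; eye goes in the 14 mm throat between, open to -x.
- clevis_foot (a point): Point on the bracket under the clevis foot (164 mm above the bench; free space below the lower ear). An upright web on the +x side joins the ears and stops the eye: bottomed there, eye and ear holes are in line to 0.5 mm. Bolts hold it still under hand forces. Two spring plungers in the lower ear grip the pin: its last 17 mm need a press of roughly 4 to 10 N, then it stays.
- bar (a joint): Opening angle of the clamp bar about its upright pivot (rad): 0 along the vessel's -y, growing as the eye swings to the vessel's -x side. Starts open, 0.4 to 0.75. Bottomed in the clevis it reads -0.07 to 0.07, depending on where the clevis is bolted. The pivot is stiff (0.35 N m): the bar stays where it is left.
- bar_pivot (a point): On the bar's pivot axis, half-way up the bar (197 mm above the bench). Bar: steel flat 26 mm wide, 191 to 203 mm above the bench. A black knob (clamp screw) 46 mm across stands on it 105 mm from the pivot, 215 to 237 mm above the bench. The bar can be pushed on its -x side from above with closed fingertips 150 to 165 mm from the pivot.
- bar_eye (a point): Centre of the round eye at the bar's free end, 210 mm from the pivot, half-way up its 12 mm thickness; 31 mm outside, upright hole of 15 mm. Turns with the bar.
- pin: The same clevis pin, origin at the end of its nose, z up along the pin.
- block: Aluminium block 56 x 156 x 52 mm (x, y, z) fixed on the bench, with three 15 mm holes 50 mm apart along its y axis. Origin: centre of its underside. The pins stand upright in the holes, collars on its top; which pin stands where varies.
- plug: Bystander in the block: stainless plug with a wide flat cap 32 mm across; origin at its lower end.
- ballpin: Bystander in the block: short pin with a black 20 mm ball on top; origin at its lower end.
- media_bottle: Bystander: capped glass bottle 72 mm across, 150 mm tall; origin at its underside.
- beaker: Bystander: glass beaker 72 mm across, 90 mm tall; origin at its underside.
- wrench: Bystander: wrench 160 mm long lying on the bench.
- pipe_clamp: Bystander: steel pipe clamp ring 54 mm across lying on the bench.
- sample_jar: Bystander: small glass jar 48 mm across, 65 mm tall; origin at its underside.
- pin_grip (a point): Centre of the barrel grip of the clevis pin, tallest of the three in the block (loose, steel, 120 g). z points up the pin. Barrel 18 mm thick, 44 long; collar below it 23 mm across, its underside 26 mm below this point; then a 12 mm shank 44 mm long, the last 3 mm chamfered to 9 mm; the nose ends 70 mm below this point. Seated, this point is 41 mm above the eye's centre.
There are look-alikes about, which are no part of the job. What is shaped like the pin but yellow is not meant.

How it is judged:
On the way, in this order (a step that is already met when the one before it is completed fails the run):
1. the bar's eye is swung in between the clevis ears (value of joint bar below 0.085 rad), for 0.2 s.
2. the clevis pin is through both ears and the eye, its collar down on the upper ear (horizontal distance between pin_grip and bar_eye below 0.005 m and z of pin_grip in the frame of bar_eye between 0.037 and 0.0435 m and angle between pin_grip's own z axis and vertical below 0.1 rad), for 0.2 s.
At the end, for the whole second after the job is handed in: Bar in the clevis (under 0.085 rad); clevis pin at rest, upright within 0.1 rad, through upper ear, eye and lower ear: grip centre within 5 mm sideways of the eye's centre and 37 to 43.5 mm above it (41 mm = collar on the upper ear, so at most 2.5 mm gap) (all of step 2 and value of joint bar below 0.085 rad and linear speed of pin below 0.02 m/s); the robot touches nothing.
It fails at once if the pin is forced: its contact forces on the vessel, clevis and bar, the plungers' squeeze of about 15 N included, add up to over 50 N (contact force between pin and vessel above 50 N).
It fails at once if the robot pushes the vessel, its bar or clevis with more than 20 N (contact force between any of the fingers, the arm and vessel above 20 N).
It fails at once if a bystander is moved by more than 20 mm (distance of any of plug, ballpin, media_bottle, beaker, wrench, pipe_clamp, sample_jar from where it was at the start of the episode above 0.02 m).
It also fails if it takes over 64 s, if anything falls off the work surface, if the arm or the gripper's body presses on something with over 40 N, if the wrist force passes 120 N, or if a joint passes its speed limit or range.

## Working session

There is one attempt and no reset: what is moved stays moved. The work goes in short steps, Python scripts to look and compute and a tool call to move; the robot and the scene stay as the last step left them, time stands still between calls to the robot, and variables do not carry over. Pictures are saved under pics/ and viewed, at most 10 in all, crops included, and the job is handed in when it is done.

Besides the shell and the picture viewer there is one more tool, called after ">>>" in YAML: its name, and indented under it one key for each argument. servo_tool: Moves the arm, as the interface text tells. Shifts and turns lie within -1 to 1; 1 stands for 50 mm of shift or 6 degrees of turn. Its arguments: {"type":"object","properties":{"moves":{"type":"string"},"newtons":{"type":"number"}},"required":["moves"]}

```bash
mkdir -p pics
cat > h.py <<'E'
from cell import *
import numpy as np, cv2
def snap(n,f):
    d=get_image(n); cv2.imwrite('pics/'+f+'.png',d['image'][:,:,::-1]); np.save('pics/'+f+'.npy',d,allow_pickle=True); return d
def load(f): return np.load('pics/'+f+'.npy',allow_pickle=True).item()
def ray(d,u,v):
    R=cv2.Rodrigues(np.array(d['rvec'],float))[0]; t=np.array(d['tvec'],float).ravel()
    return -R.T@t, R.T@np.array([(u-d['cx'])/d['fx'],(v-d['cy'])/d['fy'],1])
def onz(d,u,v,z):
    c,r=ray(d,u,v); return c+r*(z-c[2])/r[2]
def proj(d,p):
    R=cv2.Rodrigues(np.array(d['rvec'],float))[0]; q=R@np.array(p,float)+np.array(d['tvec'],float).ravel()
    return d['fx']*q[0]/q[2]+d['cx'],d['fy']*q[1]/q[2]+d['cy']
E
python3 - <<'E'
from h import *
s=sense();print(s['time'],s['eef_pos'],s['orientation'],s['wrist_force'])
a=snap('scene','s0');b=snap('top','t0')
for d in(a,b):print(d['fx'],ray(d,256,192))
E
```

```text
0.0 [0.21981388 0.50359695 0.22583353] [ 2.04444263e-01  9.78877801e-01 -8.23154519e-04 -3.40836346e-04] [0.05106452 0.49731296 0.96576499]
473.9586700091756 (array([ 1.55711579, -0.13673359,  0.81970224]), array([-0.82294119,  0.11773104, -0.55600259]))
385.5611662150802 (array([0.32576188, 0.0071116 , 1.30307645]), array([ 0.19354431, -0.00893705, -0.98111421]))
```

View pics/s0.png

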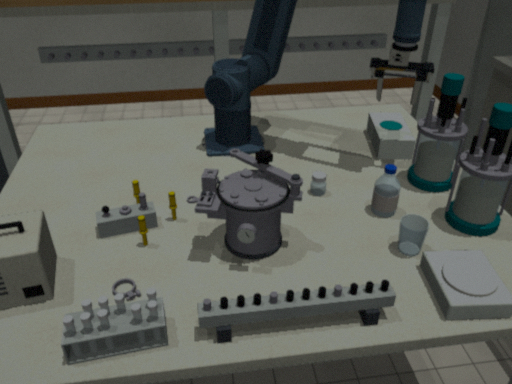

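View pics/t0.png

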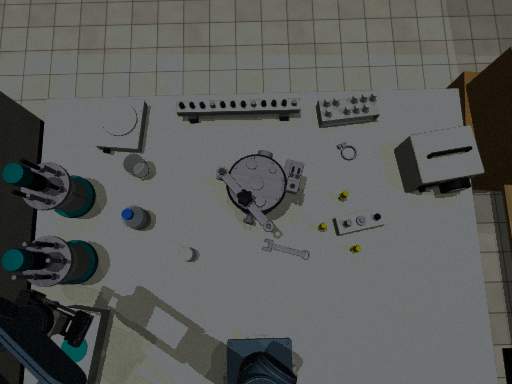

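Candidates for the pin:
- Three yellow look-alikes, rejected by colour: scene (136,188), (172,203), (143,228); top (343,195), (322,227), (355,249).
- In the block: black ball pin, top (377,216); wide-cap plug, (361,220); tall grey barrel, (346,222), scene (143,200). I choose the last.

I'll check this in close crops.

Run:
```python
import cv2,numpy as np
t=cv2.imread('pics/t0.png');s=cv2.imread('pics/s0.png')
a=cv2.resize(t[140:245,205:395],None,fx=4.2,fy=4.2,interpolation=2)[:,:798]
cv2.imwrite('pics/c1.png',np.clip(a*1.6,0,255))
b=cv2.resize(s[140:260,90:310],None,fx=3.6,fy=3.6,interpolation=2)[:,:792]
cv2.imwrite('pics/c2.png',np.clip(b*1.6,0,255))
```

```text
[ WARN:0@0.017] global loadsave.cpp:1063 imwrite_ Unsupported depth image for selected encoder is fallbacked to CV_8U.
```

View pics/c1.png

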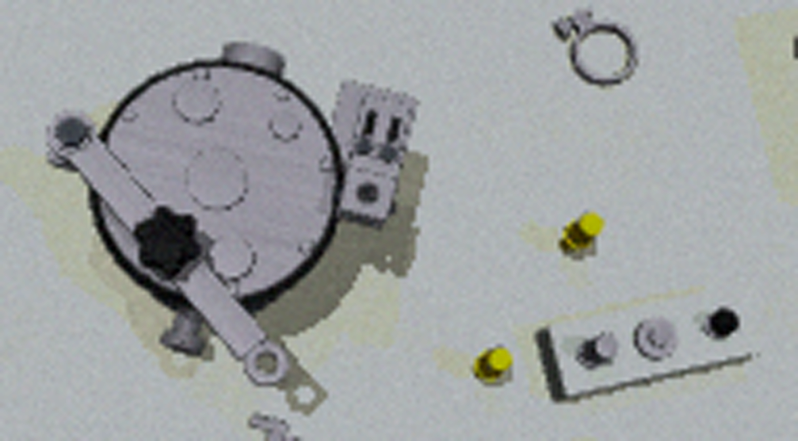

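View pics/c2.png

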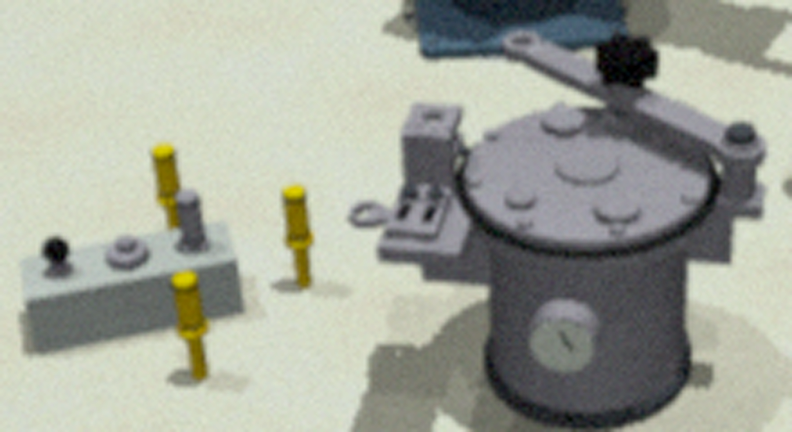

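Confirmed: the grey barrel pin is in the block at crop (604,345). Clevis hole at (368,192), eye at (267,362), pivot at (70,130). The other two pins in the block are the cap plug and the ball.

```bash
cat >> h.py <<'E'
def c1(x,y): return 205+(x+.5)/4.2-.5,140+(y+.5)/4.2-.5
E
python3 - <<'E'
from h import *
d=load('t0');s=load('s0')
P=lambda x,y,z:onz(d,*c1(x,y),z)
def s2(x,y): return 90+x/3.6,140+y/3.6
def tri(a,b):
    (c,r),(e,q)=ray(d,*c1(*a)),ray(s,*s2(*b))
    k=np.linalg.lstsq(np.c_[r,-q],e-c,rcond=None)[0]
    p,w=c+r*k[0],e+q*k[1]; return ((p+w)/2).round(4),np.linalg.norm(p-w).round(4)
piv=P(70,130,.212);eye=P(267,362,.203);cl=P(368,192,.212);pin=P(606,342,.1);lid=P(217,180,.175)
for n,v in dict(piv=piv,eye=eye,cl=cl,pin=pin,lid=lid,ball=P(722,322,.085),plug=P(657,338,.06),blockBL=P(557,400,.052),blockBR=P(754,356,.052)).items():print(n,v.round(4))
print('len',np.linalg.norm((eye-piv)[:2]),np.linalg.norm((cl-piv)[:2]),np.linalg.norm((lid-piv)[:2]))
a=np.degrees(np.arctan2(*(eye-piv)[1::-1]));b=np.degrees(np.arctan2(*(cl-piv)[1::-1]));print(a,b,np.degrees(np.arctan2(*(lid-piv)[1::-1])))
print(tri((606,342),(188,194)),tri((368,192),(433,116)),tri((267,362),(520,41)))
E
```

```text
piv [0.6074 0.0966 0.212 ]
eye [ 0.4433 -0.035   0.203 ]
cl [ 0.5578 -0.1081  0.212 ]
pin [ 0.4625 -0.2921  0.1   ]
lid [ 0.5773 -0.0048  0.175 ]
ball [ 0.4771 -0.3845  0.085 ]
plug [ 0.4691 -0.3415  0.06  ]
blockBL [ 0.4242 -0.2631  0.052 ]
blockBR [ 0.454  -0.4175  0.052 ]
len 0.21037775081101304 0.21068445797781868 0.10580249133747681
-141.2690446452635 -103.62401917378374 -106.51591390463521
(array([ 0.4621, -0.2909,  0.1032]), np.float64(0.0008)) (array([ 0.5575, -0.1075,  0.2135]), np.float64(0.0009)) (array([ 0.4432, -0.0354,  0.2037]), np.float64(0.0009))
```

>>> servo_tool:
  moves: "1 0 0 -0.8 0; 1 -0.3 -0.25 -0.7 0; 1 -0.6 -0.5 0 0; 1 -0.6 -0.5 0 0; 1 -0.6 -0.5 0 0"
  newtons: 20

```text
time: 0.6
eef_pos: [0.2815, 0.3806, 0.3015]
orientation: [0.204, 0.979, -0.0, 0.0]
wrist_force: [-0.1, -0.8, 0.1]
grip_width: 0.621
grip_force: 0.0
```

>>> servo_tool:
  moves: "1 -0.6 -0.5 0 0; 1 -0.6 -0.5 0 0; 1 -0.6 -0.5 0 0; 1 -0.6 -0.5 0 0; 1 -0.6 -0.5 0 0"

```text
time: 1.1
eef_pos: [0.3689, 0.2057, 0.3014]
orientation: [0.204, 0.979, -0.0, -0.0]
wrist_force: [0.7, 0.3, -0.2]
grip_width: 0.192
grip_force: 0.0
```

>>> servo_tool:
  moves: "1 -0.6 -0.5 0 0; 1 -0.6 -0.5 0 0; 1 -0.6 -0.5 0 0; 1 -0.6 -0.5 0 0; 1 0 0 0 0"

```text
time: 1.6
eef_pos: [0.4402, 0.0638, 0.301]
orientation: [0.207, 0.978, -0.001, -0.0]
wrist_force: [-0.4, 0.4, -0.5]
grip_width: 0.009
grip_force: 0.0
```

>>> servo_tool:
  moves: "1 0 0 0 1; 1 0 0 0 1; 1 0 0 0 1; 1 0 0 0 1; 1 0 0 0 0.6"

```text
time: 2.1
eef_pos: [0.4381, 0.0684, 0.3014]
orientation: [0.433, 0.901, -0.0, -0.001]
wrist_force: [-0.0, 0.3, 0.5]
grip_width: 0.003
grip_force: 0.0
```

>>> servo_tool:
  moves: "1 0 0 0 0; 1 0 0 0 0"

```text
time: 2.3
eef_pos: [0.4383, 0.0681, 0.3015]
orientation: [0.431, 0.902, -0.0, -0.0]
wrist_force: [0.5, 0.6, 0.3]
grip_width: 0.002
grip_force: 0.0
```

```bash
cat >> h.py <<'E'
from scipy.spatial.transform import Rotation as Ro
def st():
    s=sense();R=Ro.from_quat(s['orientation']).as_matrix();p=np.array(s['eef_pos'])
    print('t',s['time'],'p',p.round(4),'yang',np.degrees(np.arctan2(R[1,1],R[0,1])).round(2),'tilt',R[:,2].round(3),'F',np.round(s['wrist_force'],2),'w',s['grip_width'],s['grip_force']);return s,R,p
def to(x,y,z):
    s,R,p=st();d=R.T@(np.array([x,y,z])-p)/.05;print('units',d.round(3));return d
E
python3 - <<'E'
from h import *
to(.463,.026,.197); d=snap('wrist','w0')
E
```

```text
t 2.3 p [0.4383 0.0681 0.3015] yang 38.94 tilt [-0.001  0.    -1.   ] F [0.51 0.63 0.31] w 0.0023323529648342635 0.0
units [-0.967 -0.144  2.089]
```

View pics/w0.png

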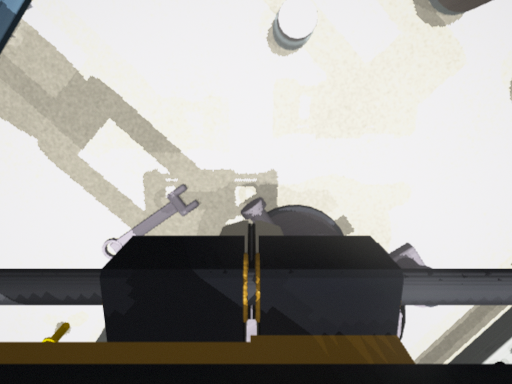

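The wrist view shows the closed fingers beside the vessel, with the bar hidden behind them at about (250,300). The wrench and jar are clear. Next: descend and approach the bar.

>>> servo_tool:
  moves: "1 -0.4 -0.07 0.4 0; 1 -0.4 -0.07 0.5 0; 1 0 0 0.6 0; 1 0 0 0.59 0; 1 0 0 0 0"

```text
time: 2.85
eef_pos: [0.4555, 0.0324, 0.1937]
orientation: [0.432, 0.902, -0.001, -0.004]
wrist_force: [-0.4, -0.3, 0.5]
grip_width: 0.005
grip_force: 0.0
```

>>> servo_tool:
  moves: "1 -0.1 0 0 0; 1 -0.1 0 0 0; 1 -0.1 0 0 0; 1 0 0 0 0"

```text
time: 3.25
eef_pos: [0.469, 0.0196, 0.1984]
orientation: [0.432, 0.902, 0.0, 0.001]
wrist_force: [-1.0, -0.6, -0.1]
grip_width: 0.004
grip_force: 0.0
```

Run:
```python
from h import *
to(.4727,.0140,.197)
```

```text
t 3.25 p [0.469  0.0196 0.1984] yang 38.79 tilt [ 0.003 -0.001 -1.   ] F [-1.01 -0.61 -0.14] w 0.003775713223920642 0.0
units [-0.133 -0.013  0.028]
```

>>> servo_tool:
  moves: "1 -0.08 0 0.03 0; 1 -0.06 0 0 0; 1 -0.11 -0.014 0 -0.33; 1 -0.11 -0.014 0 -0.33; 1 -0.11 -0.014 0 -0.33"

```text
time: 3.75
eef_pos: [0.4811, 0.0015, 0.1957]
orientation: [0.384, 0.923, 0.001, -0.0]
wrist_force: [-0.5, 3.7, 1.3]
grip_width: 0.004
grip_force: 1.3
```

>>> servo_tool:
  moves: "1 -0.11 -0.014 0 -0.33; 1 -0.11 -0.014 0 -0.33; 1 -0.11 -0.014 0 -0.33; 1 -0.11 -0.014 0 -0.33; 1 -0.11 -0.014 0 -0.33"

```text
time: 4.25
eef_pos: [0.4994, -0.0191, 0.1956]
orientation: [0.303, 0.953, 0.001, -0.001]
wrist_force: [-1.0, 3.6, 1.9]
grip_width: 0.005
grip_force: 1.3
```

>>> servo_tool:
  moves: "1 -0.11 -0.014 0 -0.33; 1 -0.11 -0.014 0 -0.33; 1 -0.11 -0.014 0 -0.33; 1 -0.11 -0.014 0 -0.33; 1 0 0 0 0"

```text
time: 4.75
eef_pos: [0.5169, -0.034, 0.1954]
orientation: [0.237, 0.972, 0.0, -0.0]
wrist_force: [-0.2, 0.2, 1.0]
grip_width: 0.007
grip_force: 0.0
```

Run:
```python
from h import *
s,R,p=st()
b=p[:2]-[.6074,.0966];print(np.hypot(*b),np.degrees(np.arctan2(b[1],b[0])))
d=snap('top','t1');a=d['image'][140:245,205:395,::-1].astype(float)*1.6
cv2.imwrite('pics/c3.png',np.clip(cv2.resize(a,None,fx=4.2,fy=4.2,interpolation=2)[:,:798],0,255).astype(np.uint8))
```

```text
t 4.75 p [ 0.5169 -0.034   0.1954] yang 62.58 tilt [-0.  0. -1.] F [-0.23  0.24  0.98] w 0.006881312057823637 0.0
0.15894268771848816 -124.7268239435858
```

View pics/c3.png

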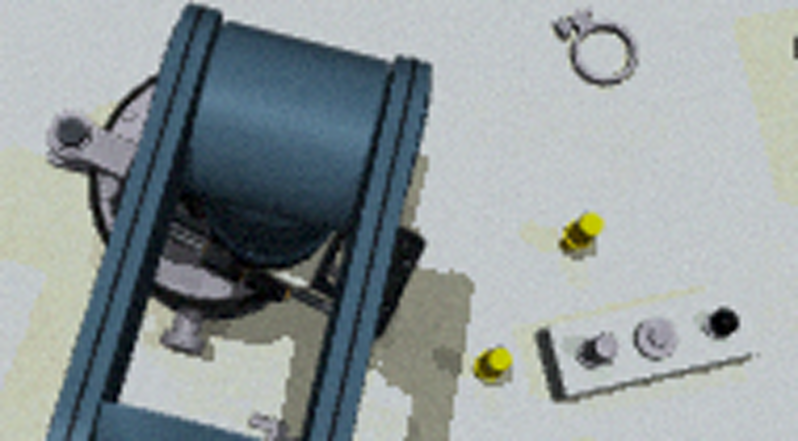

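The bar is following the fingers: its visible part runs from the pivot at (70,130) under the arm, and the push force is about 3.6 N. Continuing, slower near the end.

>>> servo_tool:
  moves: "1 -0.11 -0.014 0 -0.33; 1 -0.11 -0.014 0 -0.33; 1 -0.11 -0.014 0 -0.33; 1 -0.11 -0.014 0 -0.33; 1 0 0 0 0"

```text
time: 5.3
eef_pos: [0.5356, -0.0456, 0.1955]
orientation: [0.17, 0.985, -0.0, -0.0]
wrist_force: [0.1, 0.2, 1.1]
grip_width: 0.009
grip_force: 0.0
```

>>> servo_tool:
  moves: "1 -0.05 -0.007 0 -0.17; 1 -0.05 -0.007 0 -0.17; 1 -0.03 0 0 -0.1; 1 -0.03 0 0 -0.1"

```text
time: 5.7
eef_pos: [0.5426, -0.0489, 0.1955]
orientation: [0.141, 0.99, -0.0, -0.0]
wrist_force: [-3.1, -0.4, 0.4]
grip_width: 0.003
grip_force: 1.3
```

Run:
```python
from h import *
s,R,p=st()
b=p[:2]-[.6074,.0966];print(np.hypot(*b),np.degrees(np.arctan2(b[1],b[0]))+7.2)
```

```text
t 5.7 p [ 0.5426 -0.0489  0.1955] yang 73.76 tilt [-0.001 -0.    -1.   ] F [-3.11 -0.42  0.42] w 0.0034847950545873925 1.3116749748587608
0.15931535036712158 -106.80103597490566
```

>>> servo_tool:
  moves: "1 -0.03 0 0 -0.1; 1 -0.03 0 0 -0.1; 1 -0.03 0 0 -0.1"

```text
time: 6.0
eef_pos: [0.5472, -0.0504, 0.1956]
orientation: [0.126, 0.992, -0.0, -0.0]
wrist_force: [-3.6, -1.6, -0.7]
grip_width: 0.009
grip_force: 1.4
```

>>> servo_tool:
  moves: "1 -0.02 0 0 0; 1 -0.02 0 0 0"

```text
time: 6.2
eef_pos: [0.5478, -0.0505, 0.1955]
orientation: [0.126, 0.992, -0.0, -0.002]
wrist_force: [-9.1, -0.8, 4.5]
grip_width: 0.005
grip_force: 4.5
```

>>> servo_tool:
  moves: "1 -0.02 0 0 0; 1 -0.02 0 0 0"

```text
time: 6.4
eef_pos: [0.548, -0.0505, 0.1956]
orientation: [0.126, 0.992, -0.0, -0.003]
wrist_force: [-14.8, 0.8, 8.0]
grip_width: 0.009
grip_force: 7.5
```

Bottomed: 15 N with no further motion. Backing off, rising, and travelling towards the pin with the gripper half open.

>>> servo_tool:
  moves: "1 0.1 0 0 0; 1 0.3 0 -0.2 0; 0.5 0.1 0 -1 0; 0.5 0 0 -1 0; 0.5 0 0 0 1"

```text
time: 6.9
eef_pos: [0.5309, -0.0453, 0.3136]
orientation: [0.178, 0.984, -0.0, 0.008]
wrist_force: [0.7, 0.4, 0.6]
grip_width: 0.214
grip_force: 0.0
```

>>> servo_tool:
  moves: "0.5 0 0 0 1; 0.5 0 0 0 1; 0.5 0 0 0 1; 0.5 0 0 0 1; 0.5 0 0 0 1"

```text
time: 7.4
eef_pos: [0.5281, -0.0445, 0.3059]
orientation: [0.428, 0.904, 0.001, 0.001]
wrist_force: [0.7, -0.2, 0.1]
grip_width: 0.5
grip_force: 0.0
```

>>> servo_tool:
  moves: "0.5 0 0 0 1; 0.5 0 0 0 1; 0.5 0 0 0 1; 0.5 0 0 0 1; 0.5 0 0 0 0.8"

```text
time: 7.9
eef_pos: [0.5281, -0.0445, 0.3059]
orientation: [0.639, 0.769, 0.001, 0.001]
wrist_force: [-0.4, 0.7, -0.2]
grip_width: 0.502
grip_force: 0.0
```

Run:
```python
from h import *
to(.4623,-.2915,.25)
print(sense()['joint_positions'])
```

```text
t 7.9 p [ 0.5281 -0.0445  0.3059] yang 10.5 tilt [ 0.003  0.    -1.   ] F [-0.39  0.73 -0.2 ] w 0.502431814709186 0.0
units [-4.617 -2.197  1.114]
[-2.95449828e-01  1.78685557e-01  1.44540158e+00  1.01551325e-03
  1.51454656e+00 -4.78783954e-01]
```

>>> servo_tool:
  moves: "0.5 -0.75 -0.36 0 0; 0.5 -0.75 -0.36 0 0; 0.5 -0.75 -0.36 0.2 0; 0.5 -0.75 -0.36 0.3 0; 0.5 -0.75 -0.36 0.5 0"

```text
time: 8.4
eef_pos: [0.4748, -0.2481, 0.257]
orientation: [0.638, 0.77, 0.001, 0.004]
wrist_force: [0.6, -0.2, 0.5]
grip_width: 0.501
grip_force: 0.0
```

>>> servo_tool:
  moves: "0.5 -0.75 -0.36 0.5 0; 0.5 0 0 0.5 0; 0.5 0 0 0 0"

```text
time: 8.7
eef_pos: [0.4614, -0.2859, 0.2023]
orientation: [0.639, 0.769, 0.001, -0.002]
wrist_force: [0.6, 1.2, -0.4]
grip_width: 0.499
grip_force: 0.0
```

Run:
```python
from h import *
to(.4623,-.2915,.2)
w=snap('wrist','w1');d=snap('top','t2')
print(proj(w,(.4623,-.2915,.1)),proj(w,(.4623,-.2915,.052)))
a=cv2.resize(d['image'][140:245,205:310,::-1],None,fx=4.2,fy=4.2,interpolation=2).astype(float)*1.6
b=w['image'][:,:,::-1][:,160:]
c=np.zeros((441,441+352,3));c[:441,:441]=a[:441,:441];c[:384,441:]=b
cv2.imwrite('pics/c4.png',np.clip(c,0,255).astype(np.uint8))
```

```text
t 8.7 p [ 0.4614 -0.2859  0.2023] yang 10.57 tilt [-0.003  0.004 -1.   ] F [ 0.56  1.2  -0.4 ] w 0.49918743716933806 0.0
units [-0.114 -0.003  0.045]
(np.float64(252.16732650313293), np.float64(199.48946024568357)) (np.float64(252.1052493363741), np.float64(186.3114793189908))
```

View pics/c4.png

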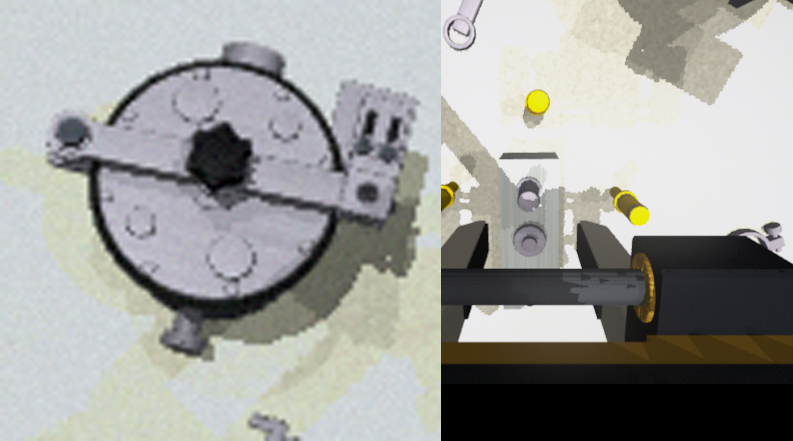

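Run:
```python
from h import *
w=load('w1')
q=lambda u,v,z:onz(w,u-441+160,v,z).round(4)
p=q(529,198,.1);print('pin',p,q(528,183,.078))
R=None
for n,a in dict(decR=q(641,215,.1),decL=q(448,190,.09),decRb=q(614,190,.0)).items():
    y=np.array([np.cos(np.radians(10.5)),np.sin(np.radians(10.5))]);e=(a-p)[:2];print(n,a,'along y',e@y,'along x',e@[-y[1],y[0]])
to(p[0],p[1],.075)
```

```text
pin [ 0.4588 -0.2909  0.1   ] [ 0.4563 -0.2836  0.078 ]
decR [ 0.551  -0.2881  0.1   ] along y 0.09116636194877469 along x -0.014049001709196964
decL [ 0.3918 -0.2992  0.09  ] along y -0.0673906336683698 along x 0.004048764475193029
decRb [ 0.5532 -0.2907  0.    ] along y 0.09285571037913579 along x -0.01700638262494596
t 8.8 p [ 0.4633 -0.2858  0.2059] yang 10.72 tilt [ 0.001  0.    -1.   ] F [-0.1   0.33  0.51] w 0.4990238221702579 0.0
units [-0.083 -0.111  2.619]
```

>>> servo_tool:
  moves: "0.6 -0.1 -0.05 0.4 0; 0.6 0 0 0.4 0; 0.6 0 0 0 0; 0.6 0 0 0 0"

```text
time: 9.2
eef_pos: [0.4623, -0.291, 0.1671]
orientation: [0.637, 0.771, 0.0, 0.001]
wrist_force: [0.2, 0.2, -0.3]
grip_width: 0.402
grip_force: 0.0
```

Run:
```python
from h import *
st();w=snap('wrist','w2')
u,v=map(int,proj(w,(.4605,-.291,.1)));print(u,v)
g=cv2.cvtColor(w['image'],cv2.COLOR_RGB2GRAY)
for r in range(v-24,v+25,6): print(r,g[r,u-40:u+41:3])
c=cv2.HoughCircles(cv2.GaussianBlur(g[v-50:v+50,u-50:u+50],(3,3),0),cv2.HOUGH_GRADIENT,1,10,param1=80,param2=10,minRadius=8,maxRadius=30)
print(w['fx'])
for a in c[0][:5]:
    print(a, onz(w,u-50+a[0],v-50+a[1],.1).round(4))
```

```text
t 9.2 p [ 0.4623 -0.291   0.1671] yang 10.81 tilt [ 0.002 -0.001 -1.   ] F [ 0.18  0.2  -0.27] w 0.40247074220400614 0.0
249 203
179 [176 175 170 166 164 168 189 240 241 241 197 147 159 158 142 191 220 227
 221 224 238 240 239 241 240 234 241]
185 [177 171 170 164 162 167 170 184 216 209  97  81  84  89  88  93 186 226
 229 240 238 240 239 241 237 235 241]
191 [180 181 168 165 162 167 170 162 153  76  76  80  86  87  87  86  84 180
 164 167 166 166 167 169 173 191 241]
197 [178 174 167 163 161 165 168 162 163  63  81 209 218 223 176  82 109 166
 162 165 164 164 167 172 165 168 200]
203 [181 174 166 162 161 165 170 161 143 132 143 136 136 137 153 136 104 167
 161 166 162 162 164 164 166 164 204]
209 [176 180 166 160 159 163 169 160 146 132 136 137 139 132 132 130 115 164
 161 165 162 161 163 175 167 166 196]
215 [179 181 165 162 160 164 168 161 182 175 126 119 131 132 132 138 161 164
 160 164 160 162 165 165 160 238 240]
221 [ 87  99 164 160 160 166 169 159 165 164 166 161 166 165 165 167 161 163
 158 162 159 159 163 171 161 227 240]
227 [ 86  23  48 159 160 166 167 160 164 163 165 160 161 133 146 166 158 161
 156 162 159 157 162 167 161 238 116]
335.0817401425131
[63.5 50.5 29.4] [ 0.4694 -0.2892  0.1   ]
[46.5 97.5 20.8] [ 0.4642 -0.3262  0.1   ]
[47.5 35.5 12.2] [ 0.4564 -0.2807  0.1   ]
[46.5 53.5 11.1] [ 0.4581 -0.2936  0.1   ]
[52.5 89.5 15.8] [ 0.4673 -0.3193  0.1   ]
```

>>> servo_tool:
  moves: "0.6 -0.02 -0.07 0.4 0; 0.6 0 0 0.5 0; 0.6 0 0 0.5 0; 0.6 0 0 0.5 0; 0.6 0 0 0.04 0"

```text
time: 9.75
eef_pos: [0.4574, -0.2919, 0.0672]
orientation: [0.638, 0.77, 0.0, -0.001]
wrist_force: [-0.3, 0.2, 0.2]
grip_width: 0.397
grip_force: 0.0
```

>>> servo_tool:
  moves: "0.9 0 0 0 0; 0.9 0 0 0 0; 0.9 0 0 0 0; 0.9 0 0 0 0; 0.9 0 0 0 0"
  newtons: 6

```text
time: 10.25
eef_pos: [0.459, -0.2937, 0.0701]
orientation: [0.638, 0.77, -0.0, 0.002]
wrist_force: [0.3, 0.4, 6.1]
grip_width: 0.192
grip_force: 6.0
```

Run:
```python
from h import *
st()
```

```text
t 10.25 p [ 0.459  -0.2937  0.0701] yang 10.73 tilt [ 0.003 -0.002 -1.   ] F [0.29 0.44 6.09] w 0.19208369191617758 6.000344082713127
```

>>> servo_tool:
  moves: "0.9 0 0 0 0; 0.9 0 0 -0.2 0; 0.9 0 0 -0.4 0; 0.9 0 0 -0.5 0; 0.9 0 0 0 0"
  newtons: 30

```text
time: 10.75
eef_pos: [0.4595, -0.2944, 0.1269]
orientation: [0.638, 0.77, -0.0, 0.003]
wrist_force: [0.5, -0.3, -0.6]
grip_width: 0.188
grip_force: 30.0
```

>>> servo_tool:
  moves: "0.9 0 0 -0.7 0; 0.9 0 0 -0.8 0; 0.9 0 0 -0.8 0; 0.9 0 0 -0.8 0; 0.9 0 0 -0.5 0"

```text
time: 11.25
eef_pos: [0.4581, -0.2931, 0.3059]
orientation: [0.638, 0.77, -0.0, 0.001]
wrist_force: [0.2, 0.2, -1.5]
grip_width: 0.188
grip_force: 30.0
```

Run:
```python
from h import *
to(.5578,-.1081,.31)
s=load('t2');a=s['image'];g=cv2.cvtColor(a,cv2.COLOR_RGB2GRAY)
b=g[172:192,282:304];print(b)
```

```text
t 11.25 p [ 0.4581 -0.2931  0.3059] yang 10.73 tilt [ 0.002 -0.002 -1.   ] F [ 0.22  0.2  -1.55] w 0.18782162737134914 29.999344646930695
units [ 3.263  2.648 -0.086]
[[ 58  20  60 105 110 105 104  73  86  48  74  78 111 111 107  44  17  32
  110 105 108 132]
 [105  24  19 103 111 108  97  99  70  45  47  88 109 112 110  41  35  79
   96 103 127 133]
 [112  57  19  61 105  97  97  72  55  42  44  75  88  75  74  61  87 102
   84  97 132 132]
 [112  56  15  35 103 106 102  70  56  51  45  48  92  78  52  48  51  73
   57  68 126 134]
 [111 102  26  16 103 108  49  80  42  31  44 102  99  62  48  50  47  62
   99  79 100  96]
 [ 81 107  38   7  79 108  58 104 105 109 105  89  86  57  38  45  40  64
   82  86  91  96]
 [101 101  35  12  61  93  98 111 115 109 104 106 101 107  70  38  85  77
   84  95  94  93]
 [117  99  53  13  34  74  84 111 115 111 111 109 112 105 105 100 102 108
   49  90  96  90]
 [ 99  78  44  19  25  62 107 112  83  95  99 110 113 109 108 111 106 112
   76  92  93  96]
 [100 101 107 103  93  54 109 112 113 112 108 109  82  93  97 111 112 102
   94  92  91  96]
 [1
[... 227 characters left out ...]
4  37  61 103 109  95  98  79
   93  97  94  93]
 [108 111 111 109  82 110 111  99  46  28  28  28  38  97  97  94  81  67
   94  96  93  95]
 [111 112 114 101  95 111 113 102  43  40  31  42  46  86  95  98  79  89
   92  95  88  95]
 [109 109 113 101  90 107 114 111  65  43  40  30  51  88  91  93  59  91
   93  78  76  80]
 [ 95 101  98 103 109 110 107 110 109  81  81  75  88  97  94  95  35  54
   75  74  73  74]
 [ 40  39  38  57  88 107 109 107 107 102  94  93  94  94  96  80  25  54
   60  64  65  66]
 [ 43  41  20  52  43  55  50  88  89  97  97  93  92  95  95  52  32  56
   64  63  64  61]
 [ 98  39  10  46  37  38  38  36  32  44  44  77  76  91  94  56  61  62
   64  62  65  62]]
```

>>> servo_tool:
  moves: "0.9 0.5 0.4 -0.1 0; 0.9 0.5 0.4 0 0; 0.9 0.5 0.4 0 0; 0.9 0.5 0.4 0 0; 0.9 0.5 0.4 0 0"

```text
time: 11.75
eef_pos: [0.5328, -0.1501, 0.3073]
orientation: [0.638, 0.77, -0.0, -0.001]
wrist_force: [-0.8, -0.1, -1.2]
grip_width: 0.188
grip_force: 30.0
```

>>> servo_tool:
  moves: "0.9 0.4 0.35 0 0; 0.9 0.3 0.25 0 0; 0.9 0.05 0.03 0.2 0; 0.9 0 0 0 0; 0.9 0 0 0 0"

```text
time: 12.25
eef_pos: [0.556, -0.1093, 0.2973]
orientation: [0.638, 0.77, -0.001, -0.001]
wrist_force: [-0.3, 0.0, -0.9]
grip_width: 0.187
grip_force: 30.0
```

Run:
```python
from h import *
d=load('t2');g=cv2.cvtColor(d['image'],cv2.COLOR_RGB2GRAY)[182:190,288:297].astype(float)
m=np.clip(95-g,0,None);v,u=np.mgrid[182:190,288:297];u0,v0=(m*u).sum()/m.sum(),(m*v).sum()/m.sum()
h=onz(d,u0,v0,.212);print(u0,v0,h)
s,R,p=st();to(h[0],h[1],.29)
w=snap('wrist','w3');
n=p+R@[0,0,.062];print('nose px',proj(w,n),'hole px',proj(w,h), 'nosez',n)
cv2.imwrite('pics/w3z.png',cv2.resize(w['image'][120:320,130:380,::-1],None,fx=3,fy=3,interpolation=2))
```

```text
292.1347457627119 185.57627118644066 [ 0.55709    -0.10781648  0.212     ]
t 12.25 p [ 0.556  -0.1093  0.2973] yang 10.7 tilt [-0.002  0.    -1.   ] F [-0.29  0.01 -0.88] w 0.18715797093148195 29.99931961297989
t 12.25 p [ 0.556  -0.1093  0.2973] yang 10.7 tilt [-0.002  0.    -1.   ] F [-0.29  0.01 -0.88] w 0.18715797093148195 29.99931961297989
units [0.026 0.027 0.146]
nose px (np.float64(252.28913390330862), np.float64(206.35073111181785)) hole px (np.float64(254.22703739499144), np.float64(195.98138437665864)) nosez [ 0.55585844 -0.10931562  0.23531038]
```

View pics/w3z.png

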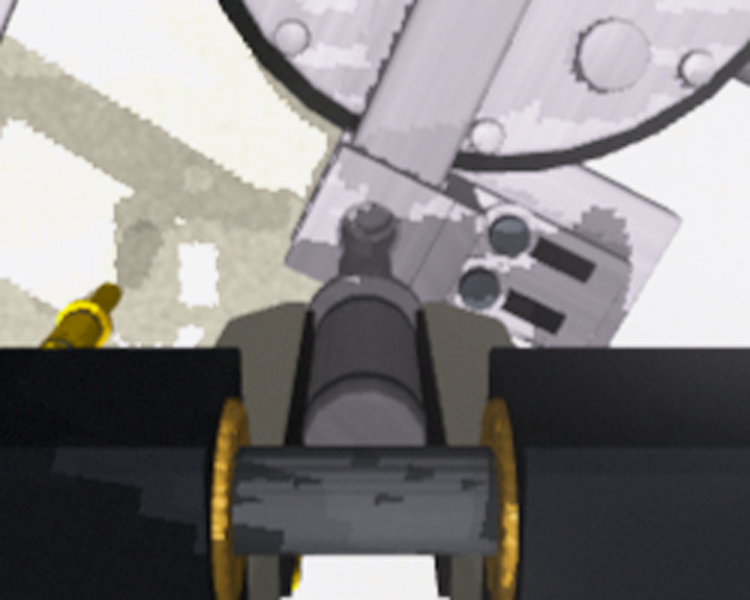

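Pin nose at crop ≈(368,235), in front of the dark hole, whose rim shows at (370,205). Bar and eye sit in the clevis. Checking the pin's tilt in the hand by projecting its axis points.

Run:
```python
from h import *
w=load('w3');s,R,p=st()
for z in(-.030,.014,.018,.059,.062):
    u,v=proj(w,p+R@[0,0,z]);print(z,((u-130)*3).round(0),((v-120)*3).round(0))
x=np.array(proj(w,p+R@[.01,0,.06]))-proj(w,p+R@[0,0,.06]);y=np.array(proj(w,p+R@[0,.01,.06]))-proj(w,p+R@[0,0,.06]);print('10mm x,y px',x*3,y*3)
g=cv2.cvtColor(w['image'],cv2.COLOR_RGB2GRAY);print(g[180:222,236:272:2])
```

```text
t 12.3 p [ 0.5562 -0.1096  0.2978] yang 10.67 tilt [-0.001  0.    -1.   ] F [-0.27  0.3  -1.33] w 0.18786224670546756 29.999382197856903
-0.03 370.0 450.0
0.014 369.0 337.0
0.018 369.0 329.0
0.059 368.0 265.0
0.062 368.0 261.0
10mm x,y px [  0.10006815 -42.93392807] [44.29436993  0.05688512]
[[138 184 228 222 205 185 186 187 186 186 186 185 181 184 189 182 134 110]
 [128 207 222 219 215 183 187 204 198 185 185 183 182 186 188 189 177 132]
 [124 216 215 213 209 185 186 217 206 185 186 183 183 186 188 187 182 176]
 [141 217 215 214 210 203 198 217 204 185 185 183 184 188 188 185 180 182]
 [174 216 213 213 214 216 214 217 196 184 184 180 185 188 187 183 181 185]
 [203 216 212 212 214 215 218 217 185 184 182 181 184 189 185 182 180 183]
 [215 215 211 213 215 216 217 214 178 180 181 181 185 187 184 183 180 184]
 [217 215 212 214 215 217 203 183 153 138 165 182 186 186 184 182 196 183]
 [217 213 213 214 215 204 170 156 155  95 135 169 188 186 182 181 210 199]
 [215 212 219 220 216 171 155 138 164 102 110 137 178 185 181 185 210 212]
 [213 211 224 226 208 156 157 102 130 101 101 114 147 183
[... 1643 characters left out ...]
 76 120 133 131 123 134]
 [157 135  80  81 106 135 155 102 101 104 100  90  79  83 122 127 130 135]
 [186 111  77  98 103 102 119 102 103 103 103 101  94  80  94 114 136 137]
 [171  83  95 103 105 105 103 103 103 103 102 103 100  96  78  97 137 136]
 [116  85 104 104 105 105 105 105 104 102 103 103 102 100  90  84 135 136]
 [ 85 100 104 105 105 101 100  95  96  95 104 102 102 104 101  94 119 136]
 [ 89 103 102 105 101  81  72  65  68  69  86 101 105 104 103 103  94 134]
 [ 96 100 102 103  79  56  46  47  48  50  54  80 102 103 106 103  82 133]
 [ 98  99  99  82  54  53  57  62  60  61  53  53  80 101 104 106  94 118]
 [100  98  87  50  56  64  66  69  72  70  67  54  50  82 104 104 102  94]]
```

>>> servo_tool:
  moves: "0.9 0.03 0.02 0.2 0; 0.9 0 0 0.16 0; 0.9 0 0 0 0; 0.9 0 0 0.08 0; 0.9 0 0 0.08 0"

```text
time: 12.8
eef_pos: [0.5577, -0.1073, 0.2724]
orientation: [0.638, 0.77, 0.0, 0.0]
wrist_force: [-0.2, 0.1, -0.2]
grip_width: 0.192
grip_force: 30.0
```

>>> servo_tool:
  moves: "0.9 0 0 0.04 0; 0.9 0 0 0.04 0; 0.9 0 0 0 0"

```text
time: 13.1
eef_pos: [0.5573, -0.1075, 0.2682]
orientation: [0.638, 0.77, -0.001, -0.0]
wrist_force: [-0.5, -2.4, -1.0]
grip_width: 0.185
grip_force: 30.0
```

Run:
```python
from h import *
to(.557,-.108,.23)
```

```text
t 13.1 p [ 0.5573 -0.1075  0.2682] yang 10.71 tilt [-0.001 -0.001 -1.   ] F [-0.49 -2.37 -1.04] w 0.18475100763335395 30.00035673379898
units [-0.008 -0.007  0.764]
```

>>> servo_tool:
  moves: "0.9 -0.012 0 0.04 0; 0.9 0 0 0.05 0; 0.9 0 0 0.05 0; 0.9 0 0 0 0"

```text
time: 13.5
eef_pos: [0.5575, -0.1077, 0.2609]
orientation: [0.638, 0.77, -0.0, -0.0]
wrist_force: [-3.0, -2.7, -1.4]
grip_width: 0.186
grip_force: 30.0
```

>>> servo_tool:
  moves: "0.9 0 0 0.05 0; 0.9 0 0 0.05 0; 0.9 0 0 0 0"

```text
time: 13.8
eef_pos: [0.5575, -0.1077, 0.256]
orientation: [0.638, 0.77, -0.0, -0.0]
wrist_force: [-2.3, -2.4, -0.6]
grip_width: 0.188
grip_force: 30.0
```

>>> servo_tool:
  moves: "0.9 -0.01 -0.014 0 0; 0.9 0 0 0 0; 0.9 0 0 0.05 0; 0.9 0 0 0.05 0; 0.9 0 0 0 0"

```text
time: 14.3
eef_pos: [0.5571, -0.1079, 0.2509]
orientation: [0.638, 0.77, 0.0, -0.0]
wrist_force: [-0.4, -0.4, -1.3]
grip_width: 0.189
grip_force: 30.0
```

>>> servo_tool:
  moves: "0.9 0 0 0.04 0; 0.9 0 0 0.04 0; 0.9 0 0 0 0"

```text
time: 14.6
eef_pos: [0.5572, -0.1083, 0.2471]
orientation: [0.638, 0.77, -0.0, 0.0]
wrist_force: [0.1, 0.1, -1.3]
grip_width: 0.186
grip_force: 30.0
```

>>> servo_tool:
  moves: "0.9 0 0 0.04 0; 0.9 0 0 0.04 0; 0.9 0 0 0 0"

```text
time: 14.9
eef_pos: [0.5574, -0.1086, 0.2433]
orientation: [0.638, 0.77, 0.0, 0.001]
wrist_force: [1.3, -3.5, -2.0]
grip_width: 0.191
grip_force: 30.0
```

>>> servo_tool:
  moves: "0.9 0 0 0.04 0; 0.9 0 0 0.04 0; 0.9 0 0 0 0"

```text
time: 15.2
eef_pos: [0.5573, -0.1085, 0.239]
orientation: [0.638, 0.77, 0.0, 0.0]
wrist_force: [2.8, -3.0, -2.2]
grip_width: 0.184
grip_force: 30.0
```

>>> servo_tool:
  moves: "0.9 0 0 0.04 0; 0.9 0 0 0.04 0; 0.9 0 0 0 0"

```text
time: 15.5
eef_pos: [0.557, -0.1083, 0.2348]
orientation: [0.638, 0.77, -0.0, -0.0]
wrist_force: [2.1, -2.9, -1.7]
grip_width: 0.187
grip_force: 30.0
```

>>> servo_tool:
  moves: "0.9 0 0 0.03 0; 0.9 0 0 0.03 0; 0.9 0 0 0 0"

```text
time: 15.8
eef_pos: [0.5568, -0.1082, 0.232]
orientation: [0.638, 0.77, -0.0, -0.0]
wrist_force: [0.2, -3.4, -0.8]
grip_width: 0.188
grip_force: 30.0
```

Run:
```python
from h import *
to(.557,-.108,.23)
w=snap('wrist','w4');s=snap('scene','s4')
a=cv2.resize(s['image'][120:220,170:270,::-1],None,fx=4,fy=4,interpolation=2)
b=cv2.resize(w['image'][150:310,176:336,::-1],None,fx=2.5,fy=2.5,interpolation=2)
cv2.imwrite('pics/c5.png',np.hstack([a,b]))
print([((np.array(proj(s,(.557,-.108,z)))-[170,120])*4).round() for z in(.212,.238,.26)])
```

```text
t 15.8 p [ 0.5568 -0.1082  0.232 ] yang 10.73 tilt [-0.001  0.    -1.   ] F [ 0.21 -3.35 -0.77] w 0.1884184253963111 29.999700486660004
units [0.003 0.005 0.04 ]
[array([160., 211.]), array([157., 174.]), array([155., 142.])]
```

View pics/c5.png

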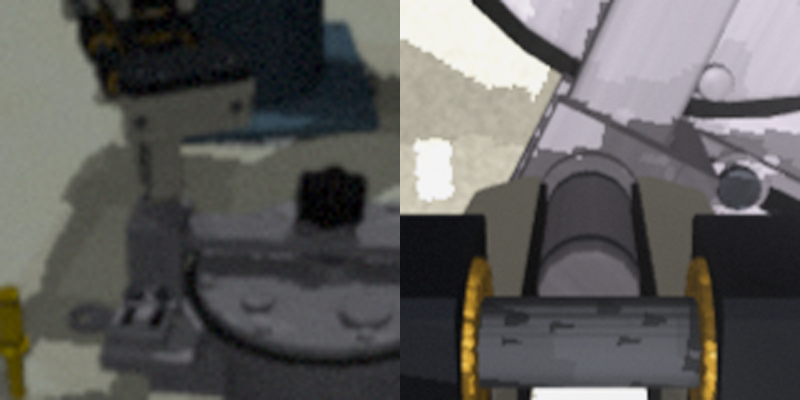

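The collar is just above the ear: collar at wrist crop (590,175), barrel top at (590,270), not slipped in the hand. Continuing down by feel until the collar seats.

>>> servo_tool:
  moves: "0.9 0 0 0.02 0; 0.9 0 0 0.02 0; 0.9 0 0 0 0"

```text
time: 16.2
eef_pos: [0.5569, -0.1082, 0.2302]
orientation: [0.638, 0.77, -0.0, -0.0]
wrist_force: [0.4, -3.8, -0.2]
grip_width: 0.187
grip_force: 30.0
```

>>> servo_tool:
  moves: "0.9 0 0 0.02 0; 0.9 0 0 0.02 0; 0.9 0 0 0 0"

```text
time: 16.5
eef_pos: [0.557, -0.1083, 0.2301]
orientation: [0.638, 0.77, 0.0, 0.001]
wrist_force: [-3.6, -1.7, 9.8]
grip_width: 0.191
grip_force: 30.0
```

>>> servo_tool:
  moves: "0.9 0 0 0.012 0; 0.9 0 0 0 0"

```text
time: 16.7
eef_pos: [0.557, -0.1083, 0.23]
orientation: [0.638, 0.77, 0.0, 0.001]
wrist_force: [-5.3, -0.3, 11.6]
grip_width: 0.189
grip_force: 30.0
```

Run:
```python
from h import *
st()
```

```text
t 16.7 p [ 0.557  -0.1083  0.23  ] yang 10.74 tilt [ 0.001 -0.001 -1.   ] F [-5.27 -0.26 11.58] w 0.18946338013994038 30.00924915075302
```

Hard stop at the predicted seat height. Unload, open, and rise.

>>> servo_tool:
  moves: "0.9 0 0 -0.03 0; 0.6 0 0 0 0; 0.6 0 0 0 0; 0.6 0 0 0 0; 0.6 0 0 0 0"
  newtons: 10

```text
time: 17.2
eef_pos: [0.557, -0.108, 0.2289]
orientation: [0.638, 0.77, 0.0, -0.0]
wrist_force: [0.7, 0.0, -0.2]
grip_width: 0.393
grip_force: 0.0
```

>>> servo_tool:
  moves: "0.6 0 0 -0.3 0; 0.6 0 0 -0.6 0; 0.6 0 0 -0.6 0; 0.6 0 0 -0.6 0; 0.6 0 0 0 0"

```text
time: 17.7
eef_pos: [0.5588, -0.1087, 0.3389]
orientation: [0.638, 0.77, 0.001, 0.004]
wrist_force: [0.3, -0.5, 1.0]
grip_width: 0.401
grip_force: 0.0
```

>>> servo_tool:
  moves: "0.6 -0.6 -0.6 0 0; 0.6 -0.6 -0.6 0 0; 0.6 -0.6 -0.6 0 0; 0.6 -0.6 -0.6 0 0; 0.6 0 0 0 0"

```text
time: 18.2
eef_pos: [0.4588, -0.252, 0.333]
orientation: [0.64, 0.768, -0.001, -0.001]
wrist_force: [0.1, 0.4, 0.1]
grip_width: 0.399
grip_force: 0.0
```

Run:
```python
from h import *
st();s=snap('scene','s5');d=snap('top','t5')
P=lambda q:np.array(proj(q,(.557,-.108,.26)))
print((P(s)-[170,120])*4,(P(d)-[240,140])*4)
a=cv2.resize(s['image'][120:220,170:270,::-1],None,fx=4,fy=4,interpolation=2)
b=cv2.resize(d['image'][140:240,240:340,::-1],None,fx=4,fy=4,interpolation=2)
cv2.imwrite('pics/c6.png',np.clip(np.hstack([a,b])*1.5,0,255).astype(np.uint8))
```

```text
t 18.2 p [ 0.4588 -0.252   0.333 ] yang 10.42 tilt [-0.003 -0.    -1.   ] F [0.07 0.41 0.12] w 0.3993141258512945 0.0
[155.49336021 142.34224887] [215.44267732 167.8625739 ]
```

View pics/c6.png

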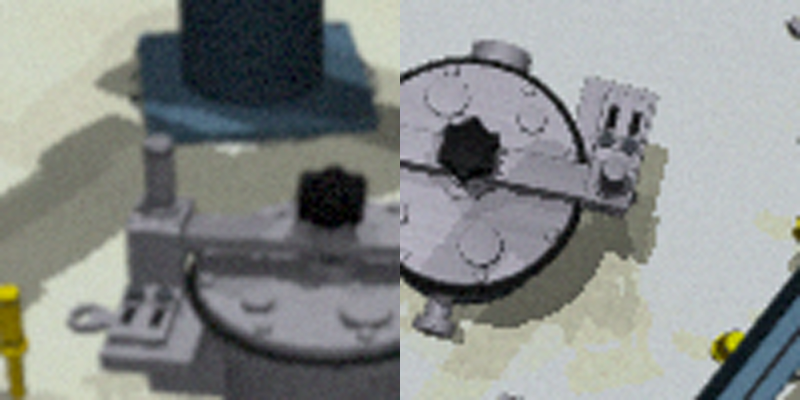

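The pin stands upright in the clevis. Its barrel top is at (157,140), where a seated pin was predicted at (155,142), and the collar is on the ear at (157,212). The bar is closed and the arm is clear, so I'm handing in.

```bash
python3 -c "
from cell import *
print(close_job())"
```

```text
the job is handed in; nothing more can be done
None
```

The clamp bar is swung in and bottomed, and the clevis pin is seated upright with its collar on the upper ear and the arm clear. The job is handed in at about 18 s; no verdict was returned. I pushed the bar with about 15 N and pressed the pin with about 12 N. I did not feel the expected 4–10 N from the spring plungers on the way down, but the pin's seated height matched the prediction.

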